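Infrared reading of a sample on a coasting tube carousel

TASK

Take the temperature of the red-capped sample while the carousel turns freely, so that the samples stay mixed. Set the carousel turning with a gentle push (its black post is there for that; never faster than one turn in 3 s), and, with the yellow infrared thermometer taken from its dock and held nose down, keep its nose over the red cap, some 2 to 4 cm above it, for 5 s without a break while the carousel coasts untouched and still makes more than one turn in 20 s. Finish while holding the thermometer still and upright in the gripper, its nose higher than all the caps and nothing touching the carousel, and leave the other things on the bench alone.

Things in the scene. Friction and masses are not known exactly. Their poses are not given: they have to be found in the camera images.
- mixer: Tube carousel, bolted down: grey foot under a white free-running turntable (rotor) 280 mm across, deck 42 mm above the bench. Origin: on its vertical axis, at bench level. On a circle of radius 105 mm, 45 degrees apart, the rotor carries seven fixed tubes (six blue caps, one red; caps 34 mm across, tops 137 mm above the bench) and, straight across from the red one, a black push post.
- rotor (a joint): Rotor angle, counter-clockwise from above, no stops, either way may be used: the red cap stands at this angle from the world x axis about the mixer origin, the push post half a turn on. Nominal 1.5 kg, inertia 0.0148 kg m2, drag 0.0009 N m s/rad plus 0.0002 N m dry friction: once pushed it coasts, losing roughly half its speed in 8 s. Mass varies by 30 %.
- red_cap (a point): The centre of the top face of the red cap (34 mm across, 105 mm from the rotor axis, 137 mm above the bench), turning with the rotor.
- push_post (a point): The centre of the top of the black push post, a plain upright rod of 16 mm diameter, 105 mm from the rotor axis; it stands 48 mm higher than the caps (top 185 mm above the bench) so it can be pushed sideways above the tubes.
- probe: Loose hand-held infrared thermometer, 140 g, standing nose down in its dock. Origin: tip of the dark steel nose (18 mm diameter, 40 mm long); z runs up along it. Yellow handle above the nose, 34 mm (x) by 26 mm (y), from 40 to 150 mm above the tip, black display on its -x face. Good grip: across the 26 mm (y), 105 mm above the tip, 25 N.
- dock: The probe's grey dock, fixed to the bench: a block 80 x 80 x 45 mm with a round 27 mm hole, 42 mm deep, in the middle of its top. Origin: centre of its underside. The probe's shoulder rests on its top, the tip 5 mm above bench level.
- tube_a: Bystander, loose: a loose 50 ml screw-cap tube standing upright, 34 mm across its blue cap, 115 mm tall; origin at the centre of its underside. Leave alone.
- tube_b: Bystander, loose: a second such loose standing tube; origin at the centre of its underside. Leave alone.
- beaker: Bystander, loose: an empty clear glass beaker, 72 mm across, 90 mm tall; origin at the centre of its underside. Leave alone.
- reagent: Bystander, loose: a closed amber jar, 64 mm across, 130 mm tall; origin at the centre of its underside. Leave alone.
- wash: Bystander, loose: a white closed bottle with a green cap, 60 mm across, 150 mm tall; origin at the centre of its underside. Leave alone.
- tip_box: Bystander, loose: a closed blue plastic box, 85 x 120 x 60 mm; origin at the centre of its underside. Leave alone.
Mind the look-alikes: they are no part of the job. There is more than one size of the probe; the one meant has the size given above.

How it is judged (in metres and radians):
On the way, in this order (a step that is already met when the one before it is completed fails the run):
1. the carousel coasts, touched by nothing, faster than one turn in 20 s (0.31 rad/s), either way round ((velocity of joint rotor above 0.31 rad/s or velocity of joint rotor below -0.31 rad/s) and contact force between mixer and anything else below 0.004 N), for 0.2 s.
2. for 5 s on end the nose of the held, upright thermometer stays over the red cap (within 18 mm of its centre, 6 to 50 mm above it) while the untouched carousel turns faster than 0.3 rad/s (horizontal distance between probe and red_cap below 0.018 m and z of probe in the frame of red_cap between 0.006 and 0.05 m and angle between probe's own z axis and vertical below 0.25 rad and contact force between the fingers and probe above 1 N and contact force between mixer and anything else below 0.004 N and (velocity of joint rotor above 0.3 rad/s or velocity of joint rotor below -0.3 rad/s)), for 5 s.
At the end, for the whole second after the job is handed in: The thermometer is held still in the fingers, upright within 0.3 rad, its nose more than 140 mm above the bench (higher than the caps), and nothing touches the carousel, which may still be turning (contact force between the fingers and probe above 1 N and height (world z) of probe above 0.14 m and angle between probe's own z axis and vertical below 0.3 rad and contact force between mixer and anything else below 0.004 N and contact force between probe and dock below 0.2 N and linear speed of probe below 0.05 m/s); the arm keeps its last pose, push and grip.
It fails at once if the carousel is spun faster than 2.1 rad/s (one turn in 3 s) (velocity of joint rotor above 2.1 rad/s or velocity of joint rotor below -2.1 rad/s).
It fails at once if the carousel is struck or pressed hard (over 15 N) (contact force between mixer and anything else above 15 N).
It fails at once if the thermometer is tipped over or dropped (angle between probe's own z axis and vertical above 0.8 rad).
It fails at once if a bystander is moved or knocked over (distance of any of tube_a, tube_b, beaker, reagent, wash, tip_box from where it was at the start of the episode above 0.025 m or angle between any of tube_a, tube_b, beaker, reagent, wash, tip_box's own z axis and vertical above 0.4 rad).
It also fails if it takes over 51 s, if anything falls off the work surface, if the arm or the gripper's body presses on something with over 40 N, if the wrist force passes 120 N, or if a joint passes its speed limit or range.

ROBOT

A 6-joint arm with a two-finger parallel gripper is mounted at the origin on the work surface. World frame = base frame: x ahead of the robot, y to its left, z up, the work surface at z = 0. Lengths are in m, angles in degrees, forces in N, time in s.
With the tool pointing down it reaches from about 0.35 to 0.975 m from the base axis. Payload 7.1 kg.
Tool frame: the origin (TCP) lies between the finger pads; the fingertips stand 8 mm ahead of it and the grasp point (between the pads) lies 11 mm behind it; z points along the fingers, y is the direction in which the jaws open and shut (so a half turn about z gives the same grasp; the last joint's range is limited). The gripper opens to 88 mm and grips with 3 to 60 N. Pads are 20 mm wide; open, the fingers measure 115 mm over their backs; the gripper's body (75 mm by 178 mm) begins 61 mm behind the grasp point.
Start: joints at [76.146, 24.242, 93.386, -0, 62.372, -1.089], TCP at [0.138, 0.61, 0.231] pointing down, gripper open.
Joint ranges: [-172.04, 172.04], [-51.8, 120.97], [4.93, 147.93], [-75.15, 255.16], [6.16, 154.13], [-145.62, 145.62]. Speed limits (degrees/s): [136.94, 136.94, 172.46, 180, 180, 180].

INTERFACE

Orientations are given as a 3x3 rotation matrix whose columns are the frame's x, y, z axes.
In Python, from bench import monitor, cams, ctrl gives the robot as it stands. The module is installed in compiled form; this text tells all that it offers.
- The arm moves only by the tool step_arm, never from a script. Its arguments are lists of equal length, an entry for each row: "gripper": the opening in per cent of the stroke, from 0 (shut) to 100 (fully open); "slide": the shift along the tool's x, y, z in cm, a list of three; "dr": the turn, a rotation vector about the tool's x, y, z in degrees, a list of three. A call has 1 to 12 rows; each row is the pose to reach, as a shift and turn from the pose commanded when the call began, along the tool's axes at that moment; what a row does not reach only later rows make up. A row lasts 1/10 s, in which the tool goes at most 50 mm and 8.59 degrees, less where a joint would pass 70% of its speed; a pose out of reach is approached as far as the arm can. A call with a gripper value outside its range is refused whole. The fingers move at their own pace and stop on an object; "squeeze" is the grip in N (left out, the last holds). Time passes only in rows, so rows that repeat a pose let the fingers close. It gives the time, the measured TCP pose, the force and the opening at its end, in the units of the state.
- monitor.state(): the state, without advancing time (a new reading comes with each control period).
- cams.camera(name): name is "side" or "top" or "wrist"; returns a dict with "color" (384x512x3 uint8, red, green, blue), "K" (3x3 intrinsics, pixels), "k1" (the pictures are not rectified: a ray, as slopes to the right and down, at radius r is drawn at 1 + k1 r^2 times it, then the intrinsics apply), "world_from_camera" (4x4, takes a point from camera to world coordinates). Camera axes: x right, y down, z forward; pixel columns grow to the right and rows downward; lengths in m; the calibration is good to about 2 mm. A picture is of the moment at which its call begins. There is no depth.
- ctrl.close_job(): hands the job in, once; it reports no verdict.
The state is a dict: "time_s": time; "joint_pos": joint angles; "dq": joint speeds; "tau": joint torques, N m; "tcp_pos": TCP position; "tcp_rot": TCP orientation; "force": force on the tool from outside, world axes, zero at the start; "torque": the same for the moment, N m; "grip_width": opening from 0.0 (shut) to 1.0 (fully open).
Only numpy, scipy, OpenCV 4.12 (cv2) and the standard library are available. Lean on these libraries where they do the work, as an engineer would, in place of code of your own. Each camera call takes 0.05 s, during which the arm holds its last target.

## Working session

There is one attempt and no reset: what is moved stays moved. The work goes in short steps, Python scripts to look and compute and a tool call to move; the robot and the scene stay as the last step left them, time stands still between calls to the robot, and variables do not carry over. Pictures are saved under pics/ and viewed, and the job is handed in when it is done.

Besides the shell and the picture viewer there is one more tool, called after "Request:" by a JSON object that holds its "api" and its "payload", one argument or row to a line. step_arm: Moves the arm, as the interface text tells. Its arguments: {"type":"object","properties":{"gripper":{"type":"array","items":{"type":"number"}},"slide":{"type":"array","items":{"type":"array","items":{"type":"number"}}},"dr":{"type":"array","items":{"type":"array","items":{"type":"number"}}},"squeeze":{"type":"number"}},"required":["gripper","slide","dr"]}

```bash
mkdir -p pics; cat > h.py <<'E'
import numpy as np, cv2
from bench import monitor, cams, ctrl
def ray(c,u,v):
    K=c["K"];k1=c["k1"]
    d=np.array([(u-K[0][2])/K[0][0],(v-K[1][2])/K[1][1]]);p=d.copy()
    for _ in range(30): p=d/(1+k1*(p@p))
    R=np.array(c["world_from_camera"]);return R[:3,3],R[:3,:3]@np.array([p[0],p[1],1])
def atz(c,u,v,z):
    o,d=ray(c,u,v);return o+d*(z-o[2])/d[2]
def proj(c,P):
    R=np.array(c["world_from_camera"]);q=R[:3,:3].T@(np.array(P)-R[:3,3]);p=q[:2]/q[2]
    p=p*(1+c["k1"]*(p@p));K=c["K"];return np.array([K[0][0]*p[0]+K[0][2],K[1][1]*p[1]+K[1][2]])
def save(c,n): cv2.imwrite("pics/"+n,cv2.cvtColor(c["color"],cv2.COLOR_RGB2BGR))
E
python3 - <<'E'
from h import *
import pickle
d={}
for n in("top","side","wrist"):
    c=cams.camera(n);d[n]=c;save(c,n+"0.png");print(n,np.round(c["world_from_camera"],3).tolist(),c["K"][0][0],c["k1"])
pickle.dump(d,open("c0.pkl","wb"))
s=monitor.state();print(s)
E
```

```text
top [[-0.023, -0.981, 0.194, 0.296], [-1.0, 0.019, -0.019, -0.015], [0.015, -0.194, -0.981, 1.511], [0.0, 0.0, 0.0, 1.0]] 425.699025086619 -0.06722843698834498
side [[0.842, -0.288, 0.457, 0.058], [-0.54, -0.429, 0.724, -0.832], [-0.012, -0.856, -0.516, 0.712], [0.0, 0.0, 0.0, 1.0]] 376.61259181316933 -0.047855059292163035
wrist [[0.221, 0.941, 0.256, 0.067], [0.975, -0.213, -0.06, 0.623], [-0.002, 0.263, -0.965, 0.385], [0.0, 0.0, 0.0, 1.0]] 301.56847057022037 -0.04854333675995213
{'time_s': 0.15, 'joint_pos': array([ 7.61461309e+01,  2.42764823e+01,  9.34218792e+01, -9.88469704e-04,
        6.23719058e+01, -1.08708718e+00]), 'dq': array([ 0.04814906, -0.05823975, -0.20434748, -0.02639657,  0.00584464,
        0.0125834 ]), 'tau': array([ 2.94825095e-04, -5.44982314e+01, -2.73918271e+01,  6.42716442e-02,
        2.05057272e-02, -9.63323032e-05]), 'tcp_pos': array([0.13797383, 0.60913634, 0.23005382]), 'tcp_rot': array([[-9.75279405e-01,  2.20975120e-01, -2.78815390e-04],
       [ 2.20975295e-01,  9.75278674e-01, -1.19437768e-03],
       [ 7.99495257e-06, -1.22646327e-03, -9.99999248e-01]]), 'force': array([ 0.00687838, -0.61562344, -0.15766146]), 'torque': array([ 0.01741459, -0.01450082, -0.03088235]), 'grip_width': 1.0015625133786568}
```

View pics/top0.png

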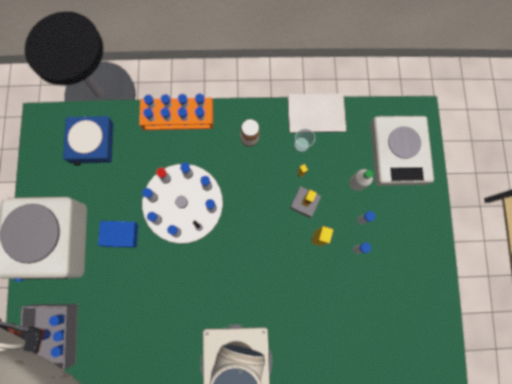

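View pics/side0.png

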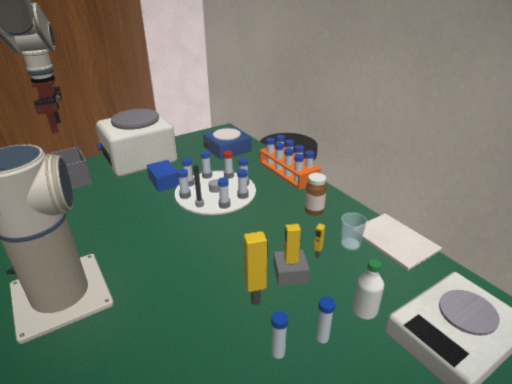

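View pics/wrist0.png

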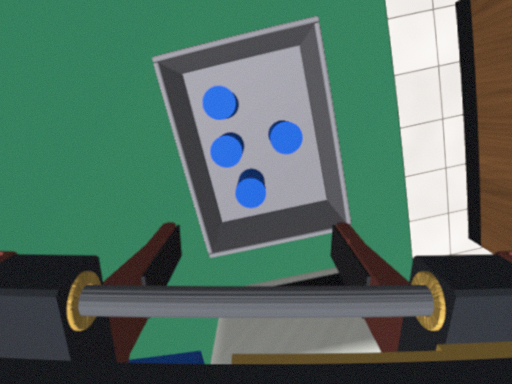

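The top view has +x up and +y left. Three yellow things could be taken for the probe:
- (311,196): stands in the grey dock.
- (326,235): larger, free-standing.
- (303,169): small.

I choose the one in the dock and will check it in a close crop. The red cap is at (161,173) and the black post at about (197,225).

```bash
python3 - <<'E'
import pickle
from h import *
d=pickle.load(open("c0.pkl","rb"))
a=d["top"]["color"][150:260,270:390];b=d["top"]["color"][150:255,125:240];s=d["side"]["color"][205:315,230:350]
o=[cv2.resize(x,(390,390),interpolation=cv2.INTER_CUBIC) for x in(a,b)]
im=np.hstack(o);cv2.imwrite("pics/crop.png",im[...,::-1]);cv2.imwrite("pics/crops.png",cv2.resize(s,None,fx=5,fy=5)[...,::-1])
c=d["top"]
for n,u,v,z in[("hub",181,202,.05),("red",161,173,.137),("postbase",195,223,.11),("probe top",311,196,.155),("dock",306,203,.045),("big",326,235,.2),("small",303,169,.1),("tubea",369,217,.115),("b",364,248,.115),("beaker",305,140,.09),("jar",250,127,.13),("wash",368,174,.15),("tipbox",118,234,.06)]:
  print(n,atz(c,u,v,z).round(3))
E
```

```text
hub [0.54  0.179 0.05 ]
red [0.625 0.234 0.137]
postbase [0.459 0.124 0.11 ]
probe top [ 0.534 -0.256  0.155]
dock [ 0.529 -0.257  0.045]
big [ 0.403 -0.288  0.2  ]
small [ 0.638 -0.243  0.1  ]
tubea [ 0.466 -0.454  0.115]
b [ 0.364 -0.43   0.115]
beaker [ 0.745 -0.257  0.09 ]
jar [ 0.782 -0.065  0.13 ]
wash [ 0.605 -0.451  0.15 ]
tipbox [0.432 0.392 0.06 ]
```

View pics/crop.png

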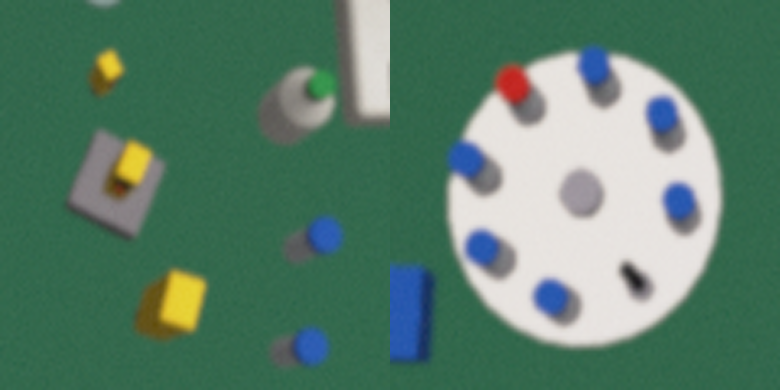

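View pics/crops.png

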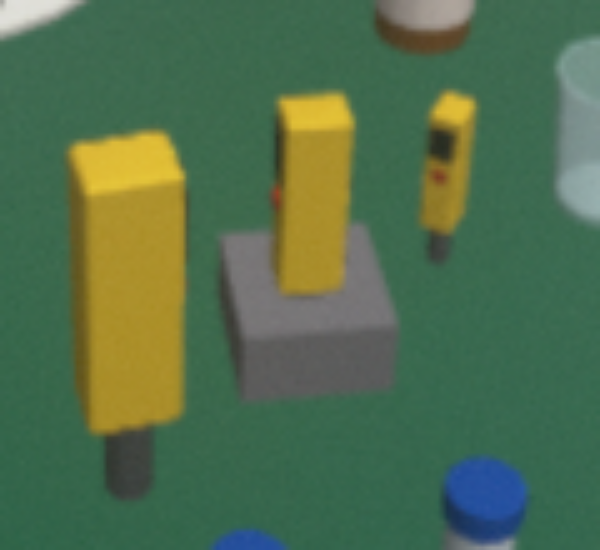

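The docked thermometer's handle is about 110 mm against the 80 mm block, so it is the right size. Its display is on the left face in the side view. Next I refine the geometry.

```bash
cat >> h.py <<'E'
from scipy.optimize import least_squares
def blobs(c,which):
    im=cv2.cvtColor(c["color"],cv2.COLOR_RGB2HSV);H,S,V=cv2.split(im)
    if which=="blue": m=(H>100)&(H<125)&(S>140)&(V>90)
    if which=="red": m=((H<8)|(H>172))&(S>150)&(V>90)
    if which=="yellow": m=(H>18)&(H<32)&(S>150)&(V>150)
    n,l,st,ce=cv2.connectedComponentsWithStats(m.astype(np.uint8))
    return [(ce[i],st[i]) for i in range(1,n) if st[i][4]>8]
E
python3 - <<'E'
import pickle
from h import *
d=pickle.load(open("c0.pkl","rb"));c=d["top"]
for u,v in[(300.5,186.7),(320.8,195.1),(311.5,217.1),(290.9,207.8)]: print(atz(c,u,v,.045).round(4))
for cn,box in(("top",(135,150,230,250)),("side",(165,140,265,215))):
  c=d[cn]
  for w in("red","blue"):
    for ce,st in blobs(c,w):
      if box[0]<ce[0]<box[2] and box[1]<ce[1]<box[3]: print(cn,w,ce.round(1),st[4],atz(c,*ce,.137).round(3))
for ce,st in blobs(d["top"],"yellow"): print(ce,st,atz(d["top"],*ce,.155))
print(blobs(d["side"],"yellow"))
# rotor disc ellipse
g=d["top"]["color"].astype(int);m=(g.min(2)>150).astype(np.uint8);m[:, :135]=0;m[:,230:]=0;m[:155]=0;m[250:]=0
k=max(cv2.findContours(m,0,1)[0],key=cv2.contourArea);h=cv2.convexHull(k)
p=np.array([atz(d["top"],*q[0].astype(float),.042)[:2] for q in h])
(x,y),r=cv2.minEnclosingCircle((p*1000).astype(np.float32));print("disc",x,y,r)
f=least_squares(lambda t:np.hypot(p[:,0]-t[0],p[:,1]-t[1])-t[2],[.54,.18,.14],loss="soft_l1",f_scale=.002);print(f.x)
E
```

```text
[ 0.5875 -0.2403  0.045 ]
[ 0.556  -0.3106  0.045 ]
[ 0.4789 -0.2736  0.045 ]
[ 0.5131 -0.2031  0.045 ]
top red [160.7 172.1] 62 [0.628 0.235 0.137]
top blue [185. 167.] 60 [0.644 0.155 0.137]
top blue [204.9 180.5] 48 [0.596 0.089 0.137]
top blue [146.4 192.4] 64 [0.56  0.281 0.137]
top blue [209.9 203.9] 50 [0.518 0.073 0.137]
top blue [151.8 216.4] 50 [0.48  0.262 0.137]
top blue [172.3 229.6] 50 [0.436 0.195 0.137]
side red [227.6 153.6] 40 [0.622 0.229 0.137]
side blue [234.4 140.1] 64 [0.701 0.317 0.137]
side blue [205.3 153.6] 43 [0.557 0.273 0.137]
side blue [186.4 160.9] 50 [0.478 0.258 0.137]
side blue [243.2 160.9] 52 [0.638 0.15  0.137]
side blue [165.6 174.6] 677 [0.383 0.206 0.137]
side blue [241.9 172.2] 54 [0.593 0.084 0.137]
side blue [222.9 181.2] 53 [0.515 0.067 0.137]
[303.18421053 168.        ] [300 165   7   7  38] [ 0.62822459 -0.2352882   0.155     ]
[310.52631579 195.35526316] [306 190  10  12  76] [ 0.53635267 -0.25473156  0.155     ]
[325.56213018 234.44970414] [319 227  14  16 169] [ 0.40838729 -0.29658828  0.155     ]
[(array([292.74568966, 242.45474138]), array([286, 224,  15,  39, 464], dtype=int32)), (array([320.69047619, 233.55952381]), array([317, 224,   8,  26,  84], dtype=int32)), (array([256.33116279, 259.94883721]), array([ 244,  231,   23,   60, 1075], dtype=int32))]
disc 540.0195922851562 176.77490234375 140.5478515625
[0.54036064 0.17681904 0.13974835]
```

```bash
python3 - <<'E'
import pickle
from h import *
d=pickle.load(open("c0.pkl","rb"))
def tri(a,b):
    o1,r1=ray(d["top"],*a);o2,r2=ray(d["side"],*b)
    A=np.c_[r1,-r2];t=np.linalg.lstsq(A,o2-o1,rcond=None)[0];p,q=o1+r1*t[0],o2+r2*t[1];return ((p+q)/2).round(3),np.linalg.norm(p-q).round(4)
print("big top",tri((327.5,233),(254.5,238)))
print("dock probe top",tri((311.3,194.5),(292.8,227.5)))
print("small top",tri((303.5,167.5),(321,225.5)))
E
```

```text
big top (array([ 0.405, -0.291,  0.202]), np.float64(0.0085))
dock probe top (array([ 0.537, -0.256,  0.153]), np.float64(0.0054))
small top (array([ 0.641, -0.244,  0.108]), np.float64(0.0007))
```

```bash
cat >> h.py <<'E'
def rel(p,R,tgt): return (R.T@(np.array(tgt)-p)*100).round(2).tolist()
def tr(s=None):
    s=s or monitor.state();return np.array(s["tcp_pos"]),np.array(s["tcp_rot"])
E
python3 - <<'E'
from h import *
p,R=tr();print(p)
print(rel(p,R,(.40,.33,.40)),rel(p,R,(.52,-.0,.38)),rel(p,R,(.535,-.256,.28)))
E
```

```text
[0.13797383 0.60913634 0.23005382]
[-31.72, -21.45, -16.97] [-50.72, -50.98, -14.93] [-57.84, -75.61, -4.9]
```

Request:
{"api": "step_arm", "payload": {
  "gripper": [80,80,80,80,80,80,80,80,80,80,80,80],
  "slide": [
    [-31.7,-21.4,-17],
    [-31.7,-21.4,-17],
    [-31.7,-21.4,-17],
    [-31.7,-21.4,-17],
    [-31.7,-21.4,-17],
    [-31.7,-21.4,-17],
    [-31.7,-21.4,-17],
    [-31.7,-21.4,-17],
    [-50.7,-51,-15],
    [-50.7,-51,-15],
    [-50.7,-51,-15],
    [-50.7,-51,-15]
  ],
  "dr": [
    [0,0,0],
    [0,0,0],
    [0,0,0],
    [0,0,0],
    [0,0,0],
    [0,0,12],
    [0,0,12],
    [0,0,12],
    [0,0,12],
    [0,0,12],
    [0,0,12],
    [0,0,12]
  ],
  "squeeze": 25
}}

```text
time_s: 1.35
tcp_pos: [0.4601, 0.1545, 0.3863]
tcp_rot: [[-0.908, 0.419, 0.0], [0.419, 0.908, 0.0], [-0.0, 0.0, -1.0]]
force: [0.3, 0.7, -0.7]
grip_width: 0.805
```

```bash
python3 - <<'E'
from h import *
s=monitor.state();p,R=tr(s);print(s["time_s"],p,R.round(3),s["joint_pos"].round(1),s["force"])
print(rel(p,R,(.535,-.256,.28)))
E
```

```text
1.35 [0.46006205 0.154519   0.38629967] [[-0.908  0.419  0.   ]
 [ 0.419  0.908  0.   ]
 [-0.     0.    -1.   ]] [ 17.2   3.2 100.1   0.   76.7 -48.1] [ 0.29712866  0.67739804 -0.65223808]
[-23.99, -34.14, 10.63]
```

Request:
{"api": "step_arm", "payload": {
  "gripper": [70,70,70,70,70,70,70,70,70,70,70,70],
  "slide": [
    [-24,-34.1,10.6],
    [-24,-34.1,10.6],
    [-24,-34.1,10.6],
    [-24,-34.1,10.6],
    [-24,-34.1,10.6],
    [-24,-34.1,10.6],
    [-24,-34.1,10.6],
    [-24,-34.1,10.6],
    [-24,-34.1,10.6],
    [-24,-34.1,10.6],
    [-24,-34.1,10.6],
    [-24,-34.1,10.6]
  ],
  "dr": [
    [0,0,0],
    [0,0,0],
    [0,0,0],
    [0,0,0],
    [0,0,0],
    [0,0,0],
    [0,0,0],
    [0,0,0],
    [0,0,0],
    [0,0,0],
    [0,0,0],
    [0,0,0]
  ]
}}

```text
time_s: 2.55
tcp_pos: [0.5348, -0.2526, 0.2806]
tcp_rot: [[-0.908, 0.418, -0.0], [0.418, 0.908, 0.0], [0.0, 0.0, -1.0]]
force: [-0.9, 0.0, 0.9]
grip_width: 0.697
```

```bash
python3 - <<'E'
from h import *
import pickle
s=monitor.state();p,R=tr(s);print(s["time_s"],p,R.round(3),s["joint_pos"].round(1))
c=cams.camera("wrist");save(c,"w1.png");pickle.dump(c,open("w1.pkl","wb"));save(cams.camera("side"),"s1.png")
E
```

```text
2.55 [ 0.53482439 -0.25262046  0.28055845] [[-0.908  0.418 -0.   ]
 [ 0.418  0.908  0.   ]
 [ 0.     0.    -1.   ]] [-26.4  18.4  95.1   0.   66.5 -91.7]
```

View pics/w1.png

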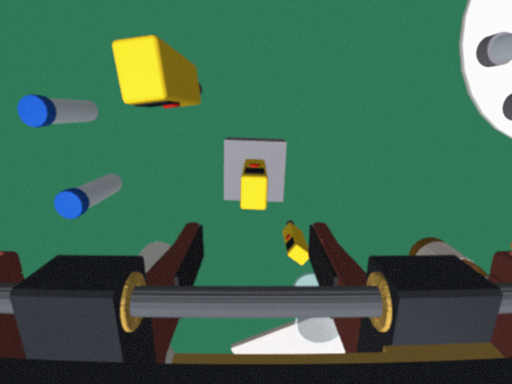

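The wrist view shows the docked probe's top face at about (254,190), nearly square to the jaws, with the dock around (255,170). The display is on the upper side of the picture (−x).

```bash
python3 - <<'E'
from h import *
import pickle
c=pickle.load(open("w1.pkl","rb"))
cr=c["color"][130:215,215:295];cv2.imwrite("pics/w1c.png",cv2.resize(cr,(640,680),interpolation=cv2.INTER_CUBIC)[:600,:,::-1])
D=np.array([atz(c,*q,.045) for q in[(224,138),(286,141),(285,201),(223,201)]]);print(D.round(4),D.mean(0))
for a,b in((0,1),(3,2),(0,3),(1,2)):
    v=D[b]-D[a];print(np.degrees(np.arctan2(v[1],v[0])),np.linalg.norm(v))
E
```

```text
[[ 0.4809 -0.2745  0.045 ]
 [ 0.5176 -0.2039  0.045 ]
 [ 0.5908 -0.2369  0.045 ]
 [ 0.5557 -0.313   0.045 ]] [ 0.53623188 -0.25706775  0.045     ]
62.51921925550166 0.07955742472469858
65.27129181803332 0.08378248529968654
-27.190426504701396 0.08416543469951702
-24.22780314074264 0.080270938677618
```

View pics/w1c.png

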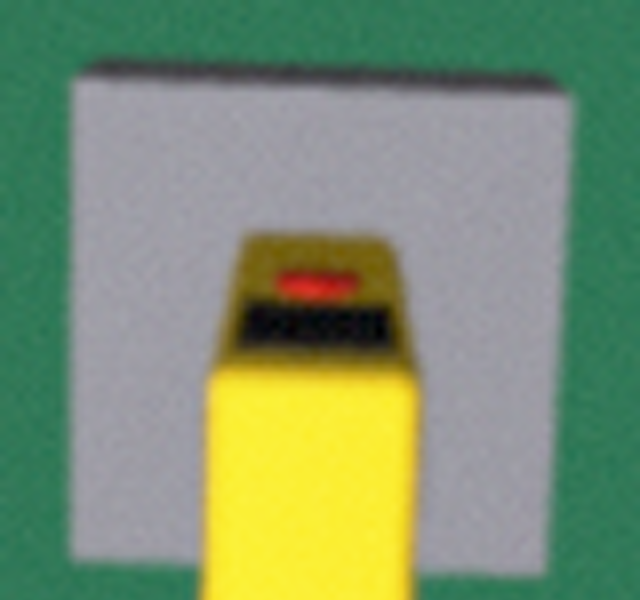

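```bash
python3 - <<'E'
from h import *
import pickle
c=pickle.load(open("w1.pkl","rb"))
D=np.array([atz(c,*q,.045) for q in[(224.4,140),(286.5,141.9),(283.1,201.9),(224,200.3)]]);print(D.mean(0))
a=atz(c,241.2,176.8,.155);b=atz(c,267.2,177,.155);print(a,b,np.linalg.norm(a-b),np.degrees(np.arctan2(*(b-a)[1::-1])))
y=(b-a)/np.linalg.norm(b-a);x=np.array([y[1],-y[0],0]);P=(a+b)/2+.017*x;print("probe",P)
p,R=tr();print(rel(p,R,(P[0],P[1],.102)))
E
```

```text
[ 0.53712836 -0.25749153  0.045     ]
[ 0.51709042 -0.26164801  0.155     ] [ 0.52759745 -0.239302    0.155     ] 0.024692948746669635 64.81722768797239
probe [ 0.53772817 -0.25770863  0.155     ]
[-0.45, -0.37, 17.89]
```

Request:
{"api": "step_arm", "payload": {
  "gripper": [70,70,70,70,70,70,70,20,20,20,20,20],
  "slide": [
    [-0.4,-0.3,3],
    [-0.4,-0.3,8],
    [-0.4,-0.3,12],
    [-0.4,-0.3,15],
    [-0.4,-0.3,17],
    [-0.4,-0.3,18.1],
    [-0.4,-0.3,18.1],
    [-0.4,-0.3,18.1],
    [-0.4,-0.3,18.1],
    [-0.4,-0.3,18.1],
    [-0.4,-0.3,18.1],
    [-0.4,-0.3,18.1]
  ],
  "dr": [
    [0,0,0],
    [0,0,0],
    [0,0,0],
    [0,0,0],
    [0,0,0],
    [0,0,0],
    [0,0,0],
    [0,0,0],
    [0,0,0],
    [0,0,0],
    [0,0,0],
    [0,0,0]
  ],
  "squeeze": 25
}}

```text
time_s: 3.85
tcp_pos: [0.5376, -0.2582, 0.0999]
tcp_rot: [[-0.908, 0.419, 0.001], [0.419, 0.908, -0.0], [-0.001, 0.0, -1.0]]
force: [0.3, -0.3, 3.9]
grip_width: 0.295
```

Request:
{"api": "step_arm", "payload": {
  "gripper": [20,20,20,20],
  "slide": [
    [0,0,0],
    [0,0,0],
    [0,0,0],
    [0,0,0]
  ],
  "dr": [
    [0,0,0],
    [0,0,0],
    [0,0,0],
    [0,0,0]
  ]
}}

```text
time_s: 4.25
tcp_pos: [0.5376, -0.2582, 0.0998]
tcp_rot: [[-0.908, 0.419, 0.0], [0.419, 0.908, -0.0], [-0.001, -0.0, -1.0]]
force: [-1.0, -0.3, 5.5]
grip_width: 0.296
```

```bash
python3 - <<'E'
from h import *
s=monitor.state();p,R=tr(s);print(s["time_s"],p,s["grip_width"]*88,s["force"])
save(cams.camera("side"),"s2.png")
E
```

```text
4.25 [ 0.53759081 -0.25819526  0.09984717] 26.017440438029553 [-0.95709855 -0.3335226   5.49507012]
```

View pics/s2.png

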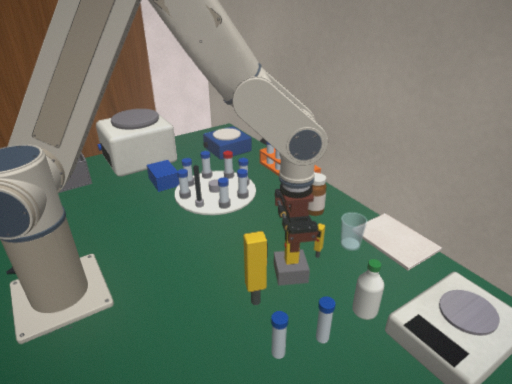

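Grip width is 26.0 mm, as it should be, so I lift straight out.

Request:
{"api": "step_arm", "payload": {
  "gripper": [20,20,20,20,20,20,20,20],
  "slide": [
    [0,0,-1],
    [0,0,-3],
    [0,0,-6],
    [0,0,-10],
    [0,0,-14],
    [0,0,-18],
    [0,0,-20],
    [0,0,-20]
  ],
  "dr": [
    [0,0,0],
    [0,0,0],
    [0,0,0],
    [0,0,0],
    [0,0,0],
    [0,0,0],
    [0,0,0],
    [0,0,0]
  ]
}}

```text
time_s: 5.1
tcp_pos: [0.5387, -0.2588, 0.3031]
tcp_rot: [[-0.908, 0.419, 0.006], [0.419, 0.908, -0.003], [-0.006, -0.0, -1.0]]
force: [-0.1, 0.1, -0.8]
grip_width: 0.29
```

```bash
python3 - <<'E'
from h import *
import pickle
s=monitor.state();p,R=tr(s);print(s["time_s"],p,s["grip_width"]*88,s["force"])
c=cams.camera("side");pickle.dump(c,open("s3.pkl","wb"));save(c,"s3.png")
w=cams.camera("wrist");save(w,"w3.png");print(proj(c,p),proj(c,p-[0,0,.0948]),p-[0,0,.0948])
cr=c["color"][110:270,230:370];cv2.imwrite("pics/s3c.png",cv2.resize(cr,None,fx=3.7,fy=3.7,interpolation=cv2.INTER_CUBIC)[...,::-1])
E
```

```text
5.1 [ 0.53867849 -0.25878192  0.30306621] 25.53579831817472 [-0.0588543   0.05466525 -0.75811721]
[298.03430699 173.99861244] [296.08451006 208.95893088] [ 0.53867849 -0.25878192  0.20826621]
```

View pics/s3c.png

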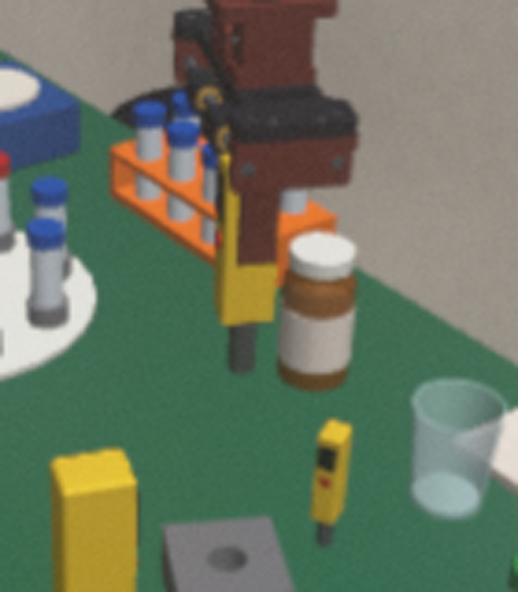

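View pics/w3.png

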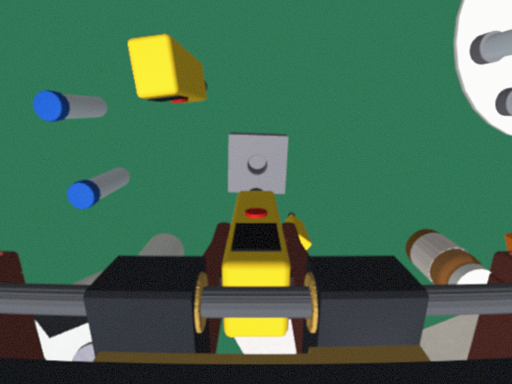

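The probe is held upright and out of the dock, with the nose tip at (295,210) in the side view against a predicted (296,209). I move it above the start of the push, on the −y side of the post, for a clockwise push.

```bash
python3 - <<'E'
from h import *
p,R=tr();print(p)
a=np.radians(231);C=np.array([.540,.1765])
q=C+.105*np.array([np.cos(a),np.sin(a)]);print(q)
print(rel(p,R,(*q,.305)),rel(p,R,(*q,.252)), R.round(4))
E
```

```text
[ 0.53682961 -0.25784438  0.29876453]
[0.47392136 0.09489967]
[20.49, 29.39, -0.61] [20.49, 29.39, 4.69] [[-9.080e-01  4.189e-01 -6.000e-04]
 [ 4.189e-01  9.080e-01  3.000e-04]
 [ 6.000e-04  0.000e+00 -1.000e+00]]
```

Request:
{"api": "step_arm", "payload": {
  "gripper": [20,20,20,20,20,20,20,20,20,20,20,20],
  "slide": [
    [1,1.5,-0.6],
    [3.4,5,-0.6],
    [6,8.6,-0.6],
    [8.6,12.3,-0.6],
    [11.2,16,-0.6],
    [13.8,19.8,-0.6],
    [16.4,23.5,-0.6],
    [18.5,26.5,-0.6],
    [19.8,28.4,-0.6],
    [20.5,29.4,-0.6],
    [20.5,29.4,-0.6],
    [20.5,29.4,-0.6]
  ],
  "dr": [
    [0,0,0],
    [0,0,0],
    [0,0,0],
    [0,0,0],
    [0,0,0],
    [0,0,0],
    [0,0,0],
    [0,0,0],
    [0,0,0],
    [0,0,0],
    [0,0,0],
    [0,0,0]
  ]
}}

```text
time_s: 6.4
tcp_pos: [0.474, 0.0944, 0.3048]
tcp_rot: [[-0.908, 0.419, -0.001], [0.419, 0.908, -0.001], [0.001, -0.001, -1.0]]
force: [-0.8, -0.6, -1.6]
grip_width: 0.296
```

```bash
python3 - <<'E'
from h import *
import pickle
s=monitor.state();p,R=tr(s);print(s["time_s"],p,s["grip_width"]*88,s["force"])
t=cams.camera("top");c=cams.camera("side");w=cams.camera("wrist");pickle.dump((t,c,w),open("s4.pkl","wb"));save(w,"w4.png")
A=cv2.resize(t["color"][140:260,120:250],(390,360),interpolation=cv2.INTER_CUBIC);B=cv2.resize(c["color"][110:230,150:280],(390,360),interpolation=cv2.INTER_CUBIC)
cv2.imwrite("pics/ts4.png",np.hstack([A,B])[...,::-1])
th=np.radians(213.6);P=np.array([.54+.105*np.cos(th),.1765+.105*np.sin(th)])
for z in(.137,.185): print("post",proj(t,(*P,z)),proj(c,(*P,z)))
print("tip",proj(t,p-[0,0,.0948]),proj(c,p-[0,0,.0948]))
E
```

```text
6.4 [0.47402984 0.09436572 0.30476809] 26.03206534870951 [-0.84328566 -0.58780545 -1.56646071]
post [196.05370329 224.07674383] [197.35246907 179.85938949]
post [194.56531991 222.36283047] [195.95241233 166.10916539]
tip [201.55569494 214.32124177] [205.21233997 159.88859546]
```

View pics/ts4.png

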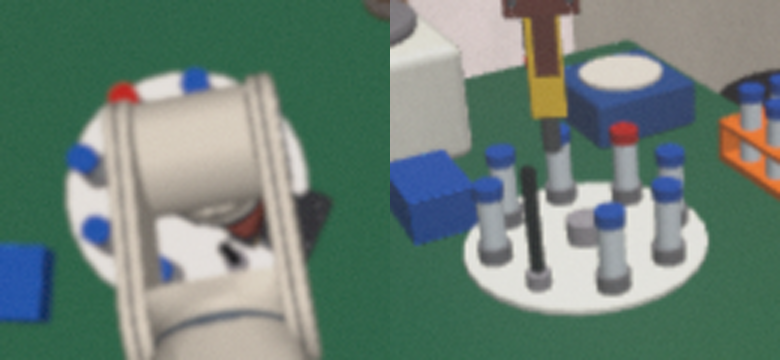

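View pics/w4.png

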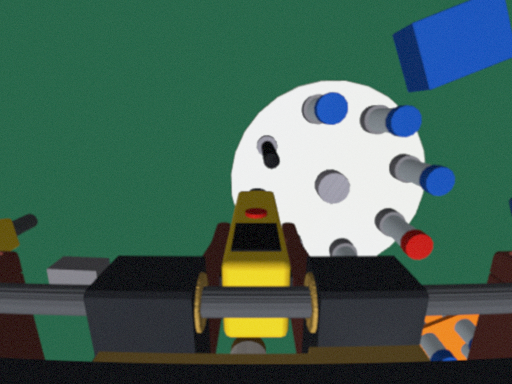

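```bash
cat >> h.py <<'E'
C=np.array([.540,.1765])
def rot(c,prior=None,z=.133,verbose=False):
    """red-cap angle (deg) from blue caps mod 45 + red if seen"""
    red=[];bl=[]
    for w,l in(("red",red),("blue",bl)):
        for ce,st in blobs(c,w):
            P=atz(c,*ce,z)[:2]-C;r=np.hypot(*P)
            if abs(r-.105)<.013: l.append((np.degrees(np.arctan2(P[1],P[0])),r,int(st[4])))
    if verbose: print([np.round(x,3) for x in red],[np.round(x,3) for x in bl])
    ref=prior if prior is not None else red[0][0]
    e=[((a-ref+22.5)%45)-22.5 for a,_,_ in bl+red]
    return ref+np.median(e),len(e),np.std(e)
E
python3 - <<'E'
from h import *
import pickle
for c in pickle.load(open("s4.pkl","rb")): print(rot(c,33.6,verbose=True))
w=pickle.load(open("s4.pkl","rb"))[2]; print(atz(w,271,158,.185)-[*C,0])
p,R=tr();print(p)
q=lambda a,z:rel(p,R,(C[0]+.001+.105*np.cos(np.radians(a)),C[1]-.0005+.105*np.sin(np.radians(a)),z))
print([q(231,.252)]+[q(a,.252) for a in(230,229,228,227)])
E
```

```text
[array([32.816,  0.112, 35.   ])] [array([-10.623,   0.11 ,  45.   ]), array([79.039,  0.108, 65.   ]), array([1.24026e+02, 1.05000e-01, 4.80000e+01])]
(np.float64(34.03282082036379), 4, np.float64(0.5933626559946035))
[array([34.755,  0.105, 41.   ])] [array([74.092,  0.107, 13.   ]), array([1.23222e+02, 1.08000e-01, 5.10000e+01]), array([-10.353,   0.104,  50.   ]), array([-56.888,   0.104,  55.   ]), array([-102.303,    0.105,   50.   ])]
(np.float64(33.16684236244574), 6, np.float64(1.8788572843595324))
[array([-105.533,    0.106,   87.   ]), array([3.2669e+01, 1.0500e-01, 6.4500e+02])] [array([1.69515e+02, 1.04000e-01, 7.97000e+02]), array([1.23986e+02, 1.04000e-01, 8.61000e+02]), array([7.804e+01, 1.040e-01, 7.780e+02])]
(np.float64(33.039522935229776), 5, np.float64(1.761205901028724))
[-0.08875273 -0.05866908  0.185     ]
[0.4744675  0.09375869 0.30514795]
[[-0.02, 0.08, 5.31], [0.16, 0.13, 5.31], [0.34, 0.18, 5.31], [0.51, 0.23, 5.31], [0.69, 0.28, 5.31]]
```

Request:
{"api": "step_arm", "payload": {
  "gripper": [20,20,20,20,20,20,20,20,20,20,20,20],
  "slide": [
    [0,0.1,1],
    [0,0.1,2.5],
    [0,0.1,4],
    [0,0.1,5],
    [0,0.1,5.3],
    [0,0.1,5.3],
    [0.2,0.1,5.3],
    [0.3,0.2,5.3],
    [0.5,0.2,5.3],
    [0.6,0.3,5.3],
    [0.7,0.3,5.3],
    [0.7,0.3,5.3]
  ],
  "dr": [
    [0,0,0],
    [0,0,0],
    [0,0,0],
    [0,0,0],
    [0,0,0],
    [0,0,0],
    [0,0,0],
    [0,0,0],
    [0,0,0],
    [0,0,0],
    [0,0,0],
    [0,0,0]
  ]
}}

```text
time_s: 7.75
tcp_pos: [0.4692, 0.1005, 0.2525]
tcp_rot: [[-0.908, 0.419, 0.0], [0.419, 0.908, 0.0], [-0.0, 0.0, -1.0]]
force: [0.8, 0.3, -1.7]
grip_width: 0.298
```

```bash
python3 - <<'E'
from h import *
s=monitor.state();p,R=tr(s);print(s["time_s"],p,R.round(4).tolist())
c=cams.camera("side")
B=cv2.resize(c["color"][130:210,160:260],(600,480),interpolation=cv2.INTER_CUBIC)
cv2.imwrite("pics/s5.png",B[...,::-1])
p,R=tr();print(p)
d=np.cumsum([.6]*8+[1,1.4,1.8,2.2]+[2.7,3.2,3.7,4.2,4.7,5.2,5.7,6.0,4,2,0,0])
q=lambda a,z:[float(x) for x in rel(p,R,(C[0]+.001+.105*np.cos(np.radians(a)),C[1]-.0005+.105*np.sin(np.radians(a)),z))]
for x in d[:12]: print(round(227-x,1),q(227-x,p[2]))
E
```

```text
7.75 [0.46915016 0.10054254 0.25247203] [[-0.9081, 0.4187, 0.0001], [0.4187, 0.9081, 0.0], [-0.0001, 0.0001, -1.0]]
[0.46921519 0.10048274 0.25242256]
226.4 [0.03, -0.07, -0.0]
225.8 [0.14, -0.04, -0.0]
225.2 [0.24, -0.0, -0.0]
224.6 [0.35, 0.04, -0.0]
224.0 [0.45, 0.08, -0.0]
223.4 [0.55, 0.12, -0.0]
222.8 [0.65, 0.16, -0.0]
222.2 [0.75, 0.2, -0.0]
221.2 [0.92, 0.27, -0.0]
219.8 [1.15, 0.38, -0.0]
218.0 [1.45, 0.53, -0.0]
215.8 [1.81, 0.72, -0.0]
```

View pics/s5.png

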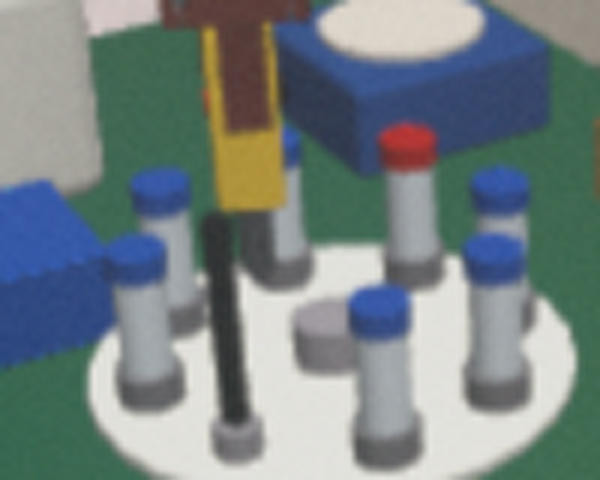

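The nose stands just beside the post, clear of it. Next is slow contact, then a ramp.

Request:
{"api": "step_arm", "payload": {
  "gripper": [20,20,20,20,20,20,20,20,20,20,20,20],
  "slide": [
    [0.05,-0.02,0],
    [0.14,0,0],
    [0.24,0,0],
    [0.35,0.04,0],
    [0.45,0.08,0],
    [0.55,0.12,0],
    [0.65,0.16,0],
    [0.75,0.2,0],
    [0.92,0.27,0],
    [1.15,0.38,0],
    [1.45,0.53,0],
    [1.81,0.72,0]
  ],
  "dr": [
    [0,0,0],
    [0,0,0],
    [0,0,0],
    [0,0,0],
    [0,0,0],
    [0,0,0],
    [0,0,0],
    [0,0,0],
    [0,0,0],
    [0,0,0],
    [0,0,0],
    [0,0,0]
  ]
}}

```text
time_s: 9.0
tcp_pos: [0.4557, 0.1147, 0.2524]
tcp_rot: [[-0.908, 0.419, -0.0], [0.419, 0.908, 0.0], [0.0, -0.0, -1.0]]
force: [-0.2, 0.1, -1.0]
grip_width: 0.293
```

```bash
python3 - <<'E'
from h import *
s=monitor.state();p,R=tr(s);print(s["time_s"],p,s["force"])
a0=np.degrees(np.arctan2(p[1]-C[1]+.0005,p[0]-C[0]-.001));print(a0%360)
d=np.cumsum([2.7,3.2,3.7,4.2,4.7,5.2,5.7,6.0,4,2,0,0])
f=lambda a,z:np.array((C[0]+.001+.105*np.cos(np.radians(a)),C[1]-.0005+.105*np.sin(np.radians(a)),z))
R=np.array([[-.908,.419,0],[.419,.908,0],[0,0,-1]])
for x in d: print(round(215.8-x,1),rel(f(215.8,0),R,f(215.8-x,0)))
E
```

```text
9.0 [0.45565859 0.11474878 0.25235733] [-0.18993227  0.14100815 -1.03465229]
215.6677518670493
213.1 [0.43, 0.25, 0.0]
209.9 [0.91, 0.58, 0.0]
206.2 [1.45, 0.99, 0.0]
202.0 [2.03, 1.49, 0.0]
197.3 [2.64, 2.11, 0.0]
192.1 [3.24, 2.85, 0.0]
186.4 [3.83, 3.71, 0.0]
180.4 [4.34, 4.68, 0.0]
176.4 [4.63, 5.35, 0.0]
174.4 [4.76, 5.7, 0.0]
174.4 [4.76, 5.7, 0.0]
174.4 [4.76, 5.7, 0.0]
```

Request:
{"api": "step_arm", "payload": {
  "gripper": [20,20,20,20,20,20,20,20,20,20,20],
  "slide": [
    [0.43,0.25,0],
    [0.91,0.58,0],
    [1.45,0.99,0],
    [2.03,1.49,0],
    [2.64,2.11,0],
    [3.24,2.85,0],
    [3.83,3.71,0],
    [4.34,4.68,0],
    [4.63,5.35,0],
    [4.76,5.7,-1.5],
    [4.76,5.7,-4]
  ],
  "dr": [
    [0,0,0],
    [0,0,0],
    [0,0,0],
    [0,0,0],
    [0,0,0],
    [0,0,0],
    [0,0,0],
    [0,0,0],
    [0,0,0],
    [0,0,0],
    [0,0,0]
  ]
}}

```text
time_s: 10.1
tcp_pos: [0.4355, 0.1868, 0.2914]
tcp_rot: [[-0.908, 0.418, -0.003], [0.418, 0.908, -0.001], [0.003, -0.003, -1.0]]
force: [-0.5, -0.9, -1.3]
grip_width: 0.294
```

```bash
python3 - <<'E'
from h import *
import pickle
L=[]
for n in("side","wrist"):
    t=monitor.state()["time_s"];c=cams.camera(n);L.append((t,n,c,monitor.state()))
pickle.dump(L,open("p1.pkl","wb"))
for t,n,c,s in L: print(t,n);rot(c,0,verbose=True);save(c,"p1_%s.png"%n)
print(L[-1][3]["time_s"],L[-1][3]["tcp_pos"])
E
```

```text
10.1 side
[array([-26.108,   0.104,  45.   ])] [array([63.864,  0.108, 46.   ]), array([20.579,  0.108, 52.   ]), array([1.08334e+02, 1.07000e-01, 4.90000e+01]), array([-72.016,   0.104,  52.   ]), array([-1.62555e+02,  1.07000e-01,  6.10000e+01]), array([-1.1742e+02,  1.0800e-01,  4.8000e+01])]
10.15 wrist
[array([-2.8976e+01,  1.1500e-01,  2.4900e+02])] [array([-1.63844e+02,  1.05000e-01,  6.30000e+02]), array([1.05024e+02, 1.04000e-01, 6.83000e+02]), array([-1.22311e+02,  1.08000e-01,  2.79000e+02]), array([-67.323,   0.114,  12.   ])]
10.2 [0.43825529 0.1874569  0.29490611]
```

View pics/p1_side.png

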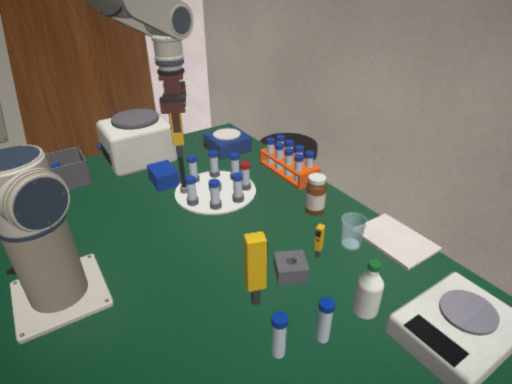

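View pics/p1_wrist.png

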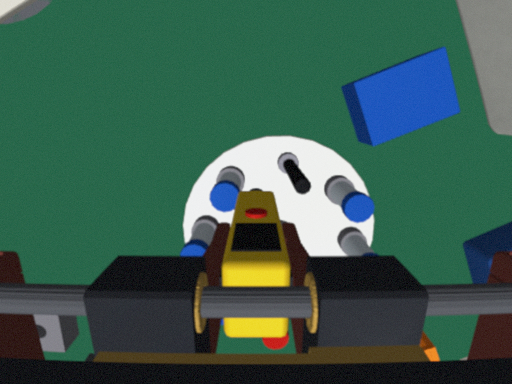

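```bash
python3 - <<'E'
from h import *
s=monitor.state();p,R=tr(s);print(s["time_s"],p,rel(p,R,(.4735,.0955,.297)))
E
```

```text
10.2 [0.43825529 0.1874569  0.29490611] [-7.05, -6.88, -0.21]
```

Request:
{"api": "step_arm", "payload": {
  "gripper": [20,20,20,20,20,20,20],
  "slide": [
    [-0.5,-0.5,-0.2],
    [-1.8,-1.8,-0.2],
    [-3.5,-3.4,-0.2],
    [-5.2,-5.1,-0.2],
    [-6.5,-6.4,-0.2],
    [-7,-6.9,-0.2],
    [-7,-6.9,-0.2]
  ],
  "dr": [
    [0,0,0],
    [0,0,0],
    [0,0,0],
    [0,0,0],
    [0,0,0],
    [0,0,0],
    [0,0,0]
  ]
}}

```text
time_s: 10.9
tcp_pos: [0.4709, 0.0934, 0.2935]
tcp_rot: [[-0.907, 0.421, -0.002], [0.421, 0.907, -0.0], [0.001, -0.001, -1.0]]
force: [-0.6, -0.6, -1.6]
grip_width: 0.293
```

```bash
python3 - <<'E'
from h import *
import pickle
L=pickle.load(open("p1.pkl","rb"))
t=monitor.state()["time_s"];c=cams.camera("side");L.append((t,"side",c,monitor.state()))
pickle.dump(L,open("p1.pkl","wb"))
print(t);print(rot(c,-80,verbose=True),monitor.state()["tcp_pos"])
E
```

```text
10.9
[array([-72.765,   0.104,  49.   ])] [array([63.037,  0.107, 47.   ]), array([20.151,  0.107, 54.   ]), array([-27.148,   0.104,  52.   ]), array([-1.63305e+02,  1.06000e-01,  6.10000e+01]), array([-1.18108e+02,  1.06000e-01,  4.80000e+01])]
(np.float64(-72.45641344080168), 6, np.float64(1.15091944456393)) [0.47081315 0.09402122 0.29364056]
```

Request:
{"api": "step_arm", "payload": {
  "gripper": [20,20,20,20,20,20],
  "slide": [
    [0,0,0.4],
    [0,0,1.2],
    [0,0,2.2],
    [0,0,3],
    [0,0,3.4],
    [0,0,3.4]
  ],
  "dr": [
    [0,0,0],
    [0,0,0],
    [0,0,0],
    [0,0,0],
    [0,0,0],
    [0,0,0]
  ]
}}

```text
time_s: 11.55
tcp_pos: [0.4707, 0.0943, 0.2595]
tcp_rot: [[-0.908, 0.419, -0.002], [0.419, 0.908, -0.0], [0.001, -0.001, -1.0]]
force: [-0.3, -0.2, -0.9]
grip_width: 0.293
```

```bash
cat > m.py <<'E'
from h import *
import pickle,sys
L=pickle.load(open("p1.pkl","rb"))
t=monitor.state()["time_s"];c=cams.camera("side");s=monitor.state();L.append((t,"side",c,s))
pickle.dump(L,open("p1.pkl","wb"))
obs=[];th=-26.3;tp=10.1;w=-57
for T,n,cc,_ in L:
    if n!="side":continue
    pr=th+w*(T-tp);a,k,sd=rot(cc,pr);obs.append((T,a));
    if T>tp: w=(a-th)/(T-tp) if T-tp>.3 else w
    th,tp=a,T
obs=np.array(obs);print(obs.round(2).tolist(),"sd",k,sd)
def sim(x,ts):
    k=x[2];f=.77;ts=np.asarray(ts)-10.1;w0=x[1]  # |w|
    return x[0]-((w0+f/k)*(1-np.exp(-k*ts))/k-f/k*ts)
fit=least_squares(lambda x:np.r_[(sim(x,obs[:,0])-obs[:,1])/1.0,(x[2]-.063)/.015],[-26,58,.063])
x=fit.x;print("fit",x.round(3),"res",(sim(x,obs[:,0])-obs[:,1]).round(1))
p,R=tr(s);now=s["time_s"];v=p[:2]-C
print("t",now,"tcp",p.round(4),"ang",np.degrees(np.arctan2(v[1],v[0])).round(1),"r",np.hypot(*v).round(4),"R",R[:2,0].round(3),"grip",s["grip_width"]*88,"f",s["force"].round(1))
ts=now+.1*np.arange(0,13);A=sim(x,ts);W=(A[1]-A[0])*10;print("theta",A.round(1).tolist(),"w",round(W,1),"rad/s",round(np.radians(W),3))
off=np.array([.001,-.0007]) # tcp - tip
for i,a in enumerate(A):
    g=np.r_[C+off+.105*np.array([np.cos(np.radians(a)),np.sin(np.radians(a))]),.26];print(i,rel(p,R,g))
E
python3 m.py
```

```text
[[10.1, -26.67], [10.9, -72.46], [11.55, -107.35]] sd 6 0.9804209432217168
fit [-26.713  58.813   0.063] res [-0.   0.1 -0.1]
t 11.6 tcp [0.471  0.0943 0.26  ] ang -130.0 r 0.1073 R [-0.908  0.419] grip 25.870025722554118 f [ 0.2  0.  -1.3]
theta [-110.0, -115.2, -120.4, -125.6, -130.7, -135.7, -140.7, -145.7, -150.6, -155.5, -160.4, -165.2, -170.0] w -52.2 rad/s -0.911
0 [-3.81, -0.14, -0.01]
1 [-2.86, -0.17, -0.01]
2 [-1.91, -0.12, -0.0]
3 [-0.98, 0.02, -0.0]
4 [-0.07, 0.23, -0.0]
5 [0.81, 0.52, -0.0]
6 [1.65, 0.89, -0.0]
7 [2.45, 1.32, -0.0]
8 [3.21, 1.82, -0.0]
9 [3.91, 2.38, -0.0]
10 [4.56, 2.99, -0.0]
11 [5.15, 3.65, -0.0]
12 [5.68, 4.35, -0.0]
```

Request:
{"api": "step_arm", "payload": {
  "gripper": [20,20,20,20,20,20,20,20,20,20,20,20],
  "slide": [
    [0,0.05,0],
    [0,0.15,0],
    [0.05,0.25,0],
    [0.36,0.36,0],
    [0.91,0.56,0],
    [1.65,0.89,0],
    [2.45,1.32,0],
    [3.21,1.82,0],
    [3.91,2.38,0],
    [4.56,2.99,0],
    [5.15,3.65,0],
    [5.68,4.35,0]
  ],
  "dr": [
    [0,0,0],
    [0,0,0],
    [0,0,0],
    [0,0,0],
    [0,0,0],
    [0,0,0],
    [0,0,0],
    [0,0,0],
    [0,0,0],
    [0,0,0],
    [0,0,0],
    [0,0,0]
  ]
}}

```text
time_s: 12.8
tcp_pos: [0.4376, 0.1584, 0.2604]
tcp_rot: [[-0.908, 0.419, 0.0], [0.419, 0.908, 0.0], [-0.0, 0.0, -1.0]]
force: [0.2, -0.0, -1.6]
grip_width: 0.298
```

```bash
python3 m.py; python3 - <<'E'
from h import *
import pickle
t,n,c,s=pickle.load(open("p1.pkl","rb"))[-1]
cv2.imwrite("pics/t1.png",cv2.resize(c["color"][90:220,140:290],(750,600) if 0 else (690,598),interpolation=cv2.INTER_CUBIC)[...,::-1])
E
```

```text
[[10.1, -26.67], [10.9, -72.46], [11.55, -107.35], [12.8, -170.21]] sd 7 0.7421226219982803
fit [-26.686  58.843   0.063] res [-0.   0.1 -0.1  0. ]
t 12.85 tcp [0.4376 0.1592 0.2604] ang -170.4 r 0.1039 R [-0.908  0.419] grip 26.134916313300533 f [ 0.9  0.  -1.3]
theta [-172.6, -177.3, -182.0, -186.7, -191.3, -195.9, -200.4, -205.0, -209.4, -213.9, -218.3, -222.7, -227.0] w -47.4 rad/s -0.827
0 [0.19, 0.24, 0.04]
1 [0.62, 1.0, 0.04]
2 [0.98, 1.78, 0.04]
3 [1.28, 2.58, 0.04]
4 [1.51, 3.39, 0.04]
5 [1.67, 4.22, 0.05]
6 [1.77, 5.05, 0.05]
7 [1.8, 5.88, 0.05]
8 [1.76, 6.7, 0.05]
9 [1.67, 7.5, 0.05]
10 [1.51, 8.3, 0.05]
11 [1.29, 9.07, 0.05]
12 [1.02, 9.82, 0.05]
```

View pics/t1.png

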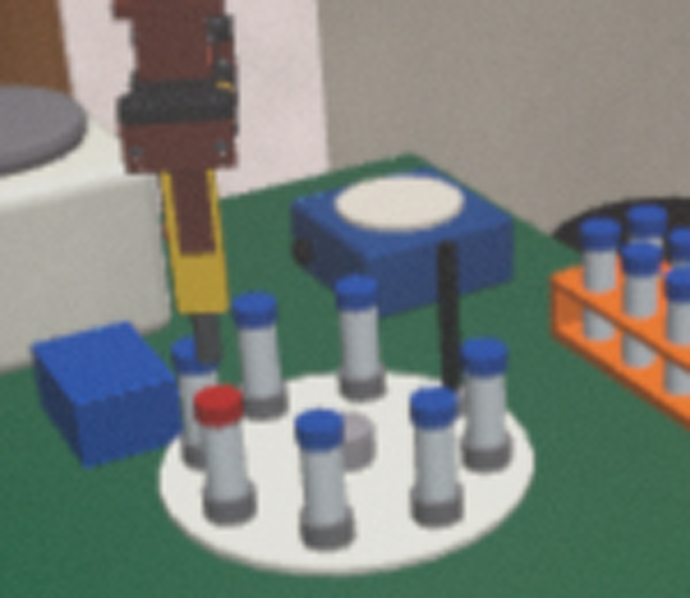

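The nose (208,365) is above the red cap (220,395), about 4 mm to the left of it. I continue tracking with a small correction.

Request:
{"api": "step_arm", "payload": {
  "gripper": [20,20,20,20,20,20,20,20,20,20,20,20],
  "slide": [
    [0.55,1.05,0],
    [0.8,1.85,0],
    [1.1,2.65,0],
    [1.3,3.45,0],
    [1.47,4.28,0],
    [1.57,5.1,0],
    [1.6,5.93,0],
    [1.56,6.75,0],
    [1.47,7.55,0],
    [1.31,8.35,0],
    [1.1,9.12,0],
    [0.82,9.87,0]
  ],
  "dr": [
    [0,0,0],
    [0,0,0],
    [0,0,0],
    [0,0,0],
    [0,0,0],
    [0,0,0],
    [0,0,0],
    [0,0,0],
    [0,0,0],
    [0,0,0],
    [0,0,0],
    [0,0,0]
  ]
}}

```text
time_s: 14.05
tcp_pos: [0.4722, 0.2511, 0.2604]
tcp_rot: [[-0.908, 0.419, 0.0], [0.419, 0.908, -0.0], [-0.0, 0.0, -1.0]]
force: [0.2, 0.7, -1.2]
grip_width: 0.295
```

```bash
sed -i 's/off=np.array(\[.001,-.0007\])/off=np.array([.003,-.002])/' m.py; python3 m.py; python3 - <<'E'
from h import *
import pickle
t,n,c,s=pickle.load(open("p1.pkl","rb"))[-1]
cv2.imwrite("pics/t2.png",cv2.resize(c["color"][90:220,140:290],(690,598),interpolation=cv2.INTER_CUBIC)[...,::-1])
E
```

```text
[[10.1, -26.67], [10.9, -72.46], [11.55, -107.35], [12.8, -170.21], [14.05, -226.11]] sd 6 1.949988783207178
fit [-26.697  58.987   0.066] res [-0.   0.  -0.1  0.3 -0.2]
t 14.1 tcp [0.4731 0.2518 0.2605] ang 131.6 r 0.1007 R [-0.908  0.419] grip 26.04121809953258 f [ 1.3  0.3 -0.8]
theta [-228.4, -232.6, -236.8, -241.0, -245.2, -249.3, -253.3, -257.4, -261.3, -265.3, -269.2, -273.1, -277.0] w -42.4 rad/s -0.74
0 [0.04, 0.11, 0.05]
1 [-0.3, 0.81, 0.05]
2 [-0.69, 1.48, 0.05]
3 [-1.12, 2.11, 0.05]
4 [-1.59, 2.71, 0.05]
5 [-2.09, 3.26, 0.05]
6 [-2.63, 3.77, 0.05]
7 [-3.2, 4.24, 0.05]
8 [-3.8, 4.67, 0.06]
9 [-4.42, 5.05, 0.06]
10 [-5.06, 5.38, 0.06]
11 [-5.71, 5.66, 0.06]
12 [-6.38, 5.9, 0.06]
```

View pics/t2.png

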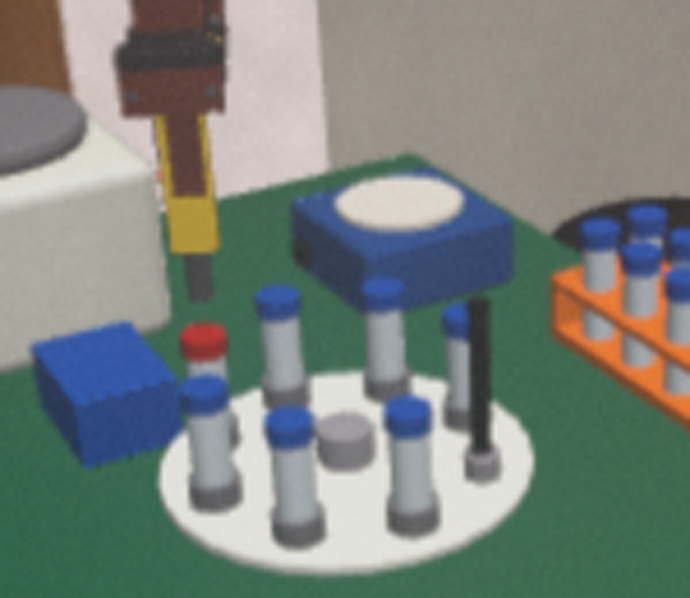

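The nose (200,297) is centred over the red cap (204,335). Continue.

Request:
{"api": "step_arm", "payload": {
  "gripper": [20,20,20,20,20,20,20,20,20,20,20,20],
  "slide": [
    [-0.3,0.81,0.05],
    [-0.7,1.5,0.05],
    [-1.13,2.15,0.05],
    [-1.6,2.75,0.05],
    [-2.1,3.3,0.05],
    [-2.64,3.8,0.05],
    [-3.2,4.27,0.05],
    [-3.8,4.7,0.05],
    [-4.42,5.07,0.05],
    [-5.06,5.4,0.05],
    [-5.71,5.68,0.05],
    [-6.38,5.92,0.05]
  ],
  "dr": [
    [0,0,0],
    [0,0,0],
    [0,0,0],
    [0,0,0],
    [0,0,0],
    [0,0,0],
    [0,0,0],
    [0,0,0],
    [0,0,0],
    [0,0,0],
    [0,0,0],
    [0,0,0]
  ]
}}

```text
time_s: 15.3
tcp_pos: [0.555, 0.2775, 0.2598]
tcp_rot: [[-0.908, 0.419, -0.0], [0.419, 0.908, -0.0], [0.0, -0.0, -1.0]]
force: [0.2, 0.0, -2.4]
grip_width: 0.298
```

```bash
python3 m.py; python3 - <<'E'
from h import *
import pickle
t,n,c,s=pickle.load(open("p1.pkl","rb"))[-1]
cv2.imwrite("pics/t3.png",cv2.resize(c["color"][90:220,140:290],(690,598),interpolation=cv2.INTER_CUBIC)[...,::-1])
E
```

```text
[[10.1, -26.67], [10.9, -72.46], [11.55, -107.35], [12.8, -170.21], [14.05, -226.11], [15.3, -276.62]] sd 6 0.7535458114190254
fit [-26.671  59.082   0.067] res [-0.   0.  -0.2  0.3 -0.  -0.1]
t 15.35 tcp [0.556  0.2775 0.2599] ang 81.0 r 0.1022 R [-0.908  0.419] grip 25.893974267619758 f [ 1.4  0.3 -1.7]
theta [-278.6, -282.4, -286.2, -289.9, -293.6, -297.3, -300.9, -304.5, -308.1, -311.6, -315.1, -318.6, -322.0] w -38.0 rad/s -0.662
0 [-0.21, 0.19, -0.01]
1 [-0.88, 0.36, -0.01]
2 [-1.56, 0.49, -0.01]
3 [-2.24, 0.57, -0.01]
4 [-2.92, 0.6, -0.01]
5 [-3.59, 0.6, -0.01]
6 [-4.25, 0.55, -0.01]
7 [-4.9, 0.46, -0.01]
8 [-5.55, 0.33, -0.01]
9 [-6.17, 0.16, -0.01]
10 [-6.78, -0.05, -0.01]
11 [-7.37, -0.29, -0.01]
12 [-7.94, -0.56, -0.01]
```

View pics/t3.png

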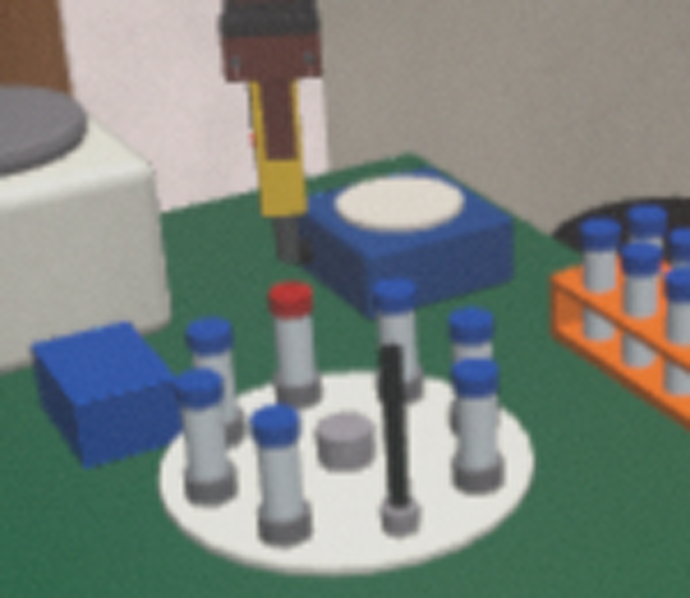

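Request:
{"api": "step_arm", "payload": {
  "gripper": [20,20,20,20,20,20,20,20,20,20,20,20],
  "slide": [
    [-0.85,0.36,0],
    [-1.54,0.5,0],
    [-2.23,0.58,0],
    [-2.92,0.61,0],
    [-3.59,0.61,0],
    [-4.25,0.56,0],
    [-4.9,0.47,0],
    [-5.55,0.34,0],
    [-6.17,0.17,0],
    [-6.78,-0.04,0],
    [-7.37,-0.28,0],
    [-7.94,-0.55,0]
  ],
  "dr": [
    [0,0,0],
    [0,0,0],
    [0,0,0],
    [0,0,0],
    [0,0,0],
    [0,0,0],
    [0,0,0],
    [0,0,0],
    [0,0,0],
    [0,0,0],
    [0,0,0],
    [0,0,0]
  ]
}}

```text
time_s: 16.55
tcp_pos: [0.6245, 0.2389, 0.2599]
tcp_rot: [[-0.908, 0.419, -0.0], [0.419, 0.908, -0.0], [0.0, -0.0, -1.0]]
force: [-0.1, -0.8, -1.8]
grip_width: 0.296
```

```bash
python3 m.py; python3 - <<'E'
from h import *
import pickle
t,n,c,s=pickle.load(open("p1.pkl","rb"))[-1]
cv2.imwrite("pics/t4.png",cv2.resize(c["color"][90:220,140:290],(690,598),interpolation=cv2.INTER_CUBIC)[...,::-1])
E
```

```text
[[10.1, -26.67], [10.9, -72.46], [11.55, -107.35], [12.8, -170.21], [14.05, -226.11], [15.3, -276.62], [16.55, -321.81]] sd 6 0.8577362456396403
fit [-26.649  59.135   0.068] res [ 0.  -0.  -0.2  0.3 -0.  -0.  -0.1]
t 16.6 tcp [0.6251 0.2383 0.2599] ang 36.0 r 0.1052 R [-0.908  0.419] grip 25.80787418946661 f [-0.  -0.3 -2. ]
theta [-323.6, -327.0, -330.3, -333.7, -337.0, -340.2, -343.5, -346.7, -349.9, -353.0, -356.1, -359.2, -362.3] w -33.9 rad/s -0.592
0 [-0.27, -0.03, -0.01]
1 [-0.81, -0.34, -0.01]
2 [-1.32, -0.69, -0.01]
3 [-1.81, -1.05, -0.01]
4 [-2.27, -1.45, -0.01]
5 [-2.7, -1.86, -0.01]
6 [-3.1, -2.3, -0.01]
7 [-3.48, -2.75, -0.01]
8 [-3.83, -3.22, -0.01]
9 [-4.14, -3.7, -0.01]
10 [-4.43, -4.19, -0.01]
11 [-4.69, -4.7, -0.01]
12 [-4.92, -5.21, -0.01]
```

View pics/t4.png

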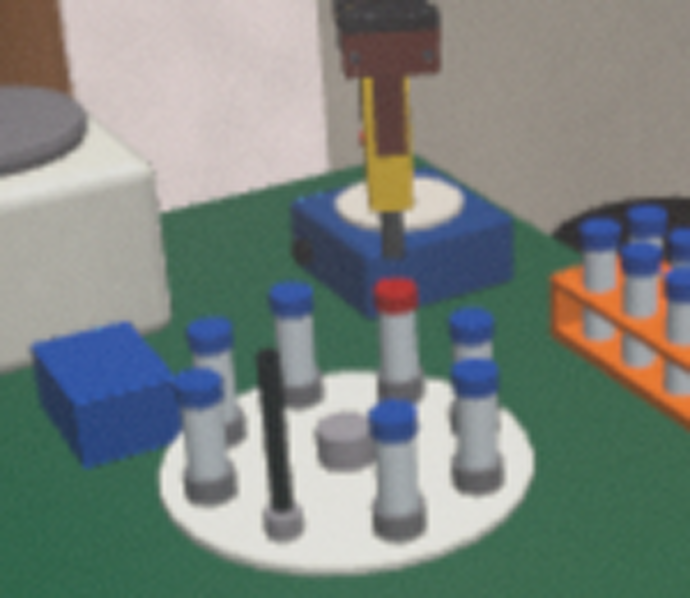

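Request:
{"api": "step_arm", "payload": {
  "gripper": [20,20,20,20,20,20,20,20,20,20,20,20],
  "slide": [
    [-0.78,-0.36,0],
    [-1.3,-0.7,0],
    [-1.8,-1.06,0],
    [-2.26,-1.46,0],
    [-2.7,-1.87,0],
    [-3.1,-2.3,0],
    [-3.48,-2.75,0],
    [-3.83,-3.22,0],
    [-4.14,-3.7,0],
    [-4.43,-4.19,0],
    [-4.69,-4.7,0],
    [-4.92,-5.21,0]
  ],
  "dr": [
    [0,0,0],
    [0,0,0],
    [0,0,0],
    [0,0,0],
    [0,0,0],
    [0,0,0],
    [0,0,0],
    [0,0,0],
    [0,0,0],
    [0,0,0],
    [0,0,0],
    [0,0,0]
  ]
}}

```text
time_s: 17.8
tcp_pos: [0.6471, 0.171, 0.2599]
tcp_rot: [[-0.908, 0.419, -0.0], [0.419, 0.908, -0.0], [0.0, -0.0, -1.0]]
force: [0.7, 0.2, -1.0]
grip_width: 0.296
```

```bash
python3 m.py; python3 - <<'E'
from h import *
import pickle
t,n,c,s=pickle.load(open("p1.pkl","rb"))[-1]
cv2.imwrite("pics/t5.png",cv2.resize(c["color"][90:220,140:290],(690,598),interpolation=cv2.INTER_CUBIC)[...,::-1])
E
```

```text
[[10.1, -26.67], [10.9, -72.46], [11.55, -107.35], [12.8, -170.21], [14.05, -226.11], [15.3, -276.62], [16.55, -321.81], [17.8, -363.26]] sd 7 0.8941150276542996
fit [-26.764  58.918   0.066] res [-0.1  0.  -0.1  0.4  0.  -0.1 -0.4  0.3]
t 17.85 tcp [0.647  0.1702 0.2599] ang -3.4 r 0.1072 R [-0.908  0.419] grip 25.751258696207866 f [-0.5 -0.4 -1.5]
theta [-364.5, -367.5, -370.6, -373.6, -376.5, -379.5, -382.4, -385.3, -388.1, -391.0, -393.8, -396.5, -399.3] w -30.5 rad/s -0.532
0 [-0.22, -0.33, -0.01]
1 [-0.4, -0.86, -0.01]
2 [-0.55, -1.39, -0.01]
3 [-0.67, -1.93, -0.01]
4 [-0.77, -2.46, -0.01]
5 [-0.83, -3.0, -0.01]
6 [-0.87, -3.53, -0.01]
7 [-0.87, -4.06, -0.01]
8 [-0.86, -4.58, -0.01]
9 [-0.81, -5.1, -0.01]
10 [-0.75, -5.61, -0.01]
11 [-0.65, -6.11, -0.01]
12 [-0.54, -6.6, -0.01]
```

View pics/t5.png

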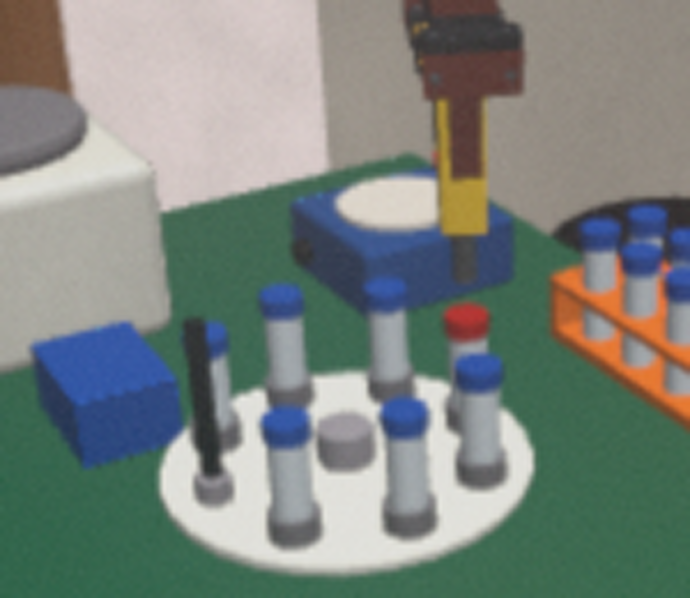

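That is about 5.5 s of tracking by now. I track one more call for margin.

Request:
{"api": "step_arm", "payload": {
  "gripper": [20,20,20,20,20,20,20,20,20,20,20,20],
  "slide": [
    [-0.4,-0.86,0],
    [-0.55,-1.39,0],
    [-0.67,-1.93,0],
    [-0.77,-2.46,0],
    [-0.83,-3,0],
    [-0.87,-3.53,0],
    [-0.87,-4.06,0],
    [-0.86,-4.58,0],
    [-0.81,-5.1,0],
    [-0.75,-5.61,0],
    [-0.65,-6.11,0],
    [-0.54,-6.6,0]
  ],
  "dr": [
    [0,0,0],
    [0,0,0],
    [0,0,0],
    [0,0,0],
    [0,0,0],
    [0,0,0],
    [0,0,0],
    [0,0,0],
    [0,0,0],
    [0,0,0],
    [0,0,0],
    [0,0,0]
  ]
}}

```text
time_s: 19.05
tcp_pos: [0.6241, 0.1089, 0.2599]
tcp_rot: [[-0.908, 0.419, 0.0], [0.419, 0.908, -0.0], [-0.0, -0.0, -1.0]]
force: [-0.1, -0.3, -2.1]
grip_width: 0.296
```

```bash
python3 m.py; python3 - <<'E'
from h import *
import pickle
t,n,c,s=pickle.load(open("p1.pkl","rb"))[-1]
cv2.imwrite("pics/t6.png",cv2.resize(c["color"][90:220,140:290],(690,598),interpolation=cv2.INTER_CUBIC)[...,::-1])
E
```

```text
[[10.1, -26.67], [10.9, -72.46], [11.55, -107.35], [12.8, -170.21], [14.05, -226.11], [15.3, -276.62], [16.55, -321.81], [17.8, -363.26], [19.05, -399.1]] sd 7 1.17338425373165
fit [-26.739  58.958   0.066] res [-0.1  0.  -0.1  0.4  0.  -0.1 -0.4  0.4 -0.1]
t 19.1 tcp [0.6236 0.1084 0.2598] ang -39.2 r 0.1078 R [-0.908  0.419] grip 26.1680345630748 f [-0.4 -0.6 -1.8]
theta [-400.5, -403.2, -405.9, -408.6, -411.2, -413.8, -416.4, -419.0, -421.5, -424.0, -426.5, -429.0, -431.4] w -27.1 rad/s -0.473
0 [-0.02, -0.23, -0.02]
1 [0.13, -0.71, -0.02]
2 [0.3, -1.17, -0.02]
3 [0.48, -1.62, -0.02]
4 [0.69, -2.06, -0.02]
5 [0.91, -2.48, -0.02]
6 [1.15, -2.89, -0.02]
7 [1.41, -3.28, -0.02]
8 [1.68, -3.66, -0.02]
9 [1.96, -4.02, -0.02]
10 [2.25, -4.37, -0.02]
11 [2.56, -4.7, -0.02]
12 [2.88, -5.01, -0.01]
```

View pics/t6.png

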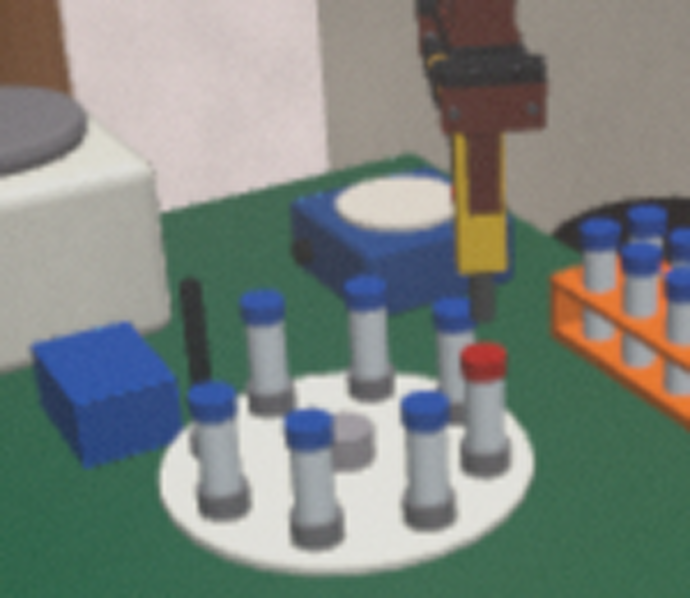

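Request:
{"api": "step_arm", "payload": {
  "gripper": [20,20,20,20,20,20,20,20,20,20,20,20],
  "slide": [
    [0.1,-0.5,-0.5],
    [0.1,-0.7,-1.8],
    [0.1,-0.8,-3.5],
    [0.1,-0.8,-5.2],
    [0.1,-0.8,-6.5],
    [0.1,-0.8,-7],
    [0.1,-0.8,-7],
    [0.1,-0.8,-7],
    [0.1,-0.8,-7],
    [0.1,-0.8,-7],
    [0.1,-0.8,-7],
    [0.1,-0.8,-7]
  ],
  "dr": [
    [0,0,0],
    [0,0,0],
    [0,0,0],
    [0,0,0],
    [0,0,0],
    [0,0,0],
    [0,0,0],
    [0,0,0],
    [0,0,0],
    [0,0,0],
    [0,0,0],
    [0,0,0]
  ]
}}

```text
time_s: 20.3
tcp_pos: [0.62, 0.1024, 0.3295]
tcp_rot: [[-0.908, 0.419, -0.001], [0.419, 0.908, -0.0], [0.0, -0.0, -1.0]]
force: [1.0, -1.3, -0.8]
grip_width: 0.298
```

```bash
python3 - <<'E'
from h import *
s=monitor.state();print(s["time_s"],s["tcp_pos"],s["dq"].round(2),s["grip_width"]*88,s["force"])
c=cams.camera("side");save(c,"end.png");print(ctrl.close_job())
E
```

```text
20.3 [0.62000003 0.10242873 0.32953352] [ 0.06 -0.19 -0.08 -0.08 -0.04 -0.06] 26.223341752603545 [ 0.98811663 -1.25166111 -0.82009378]
the job is handed in; nothing more can be done
None
```

View pics/end.png

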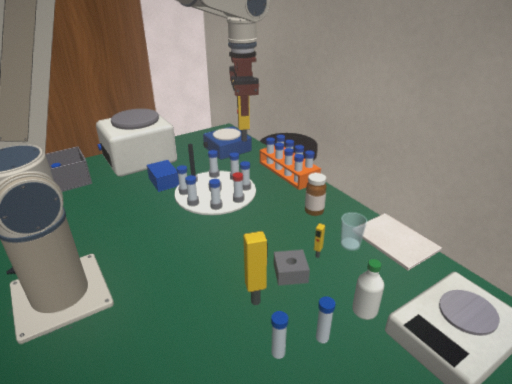

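I finished the task and handed the job in at about 20 s, well under the 51 s limit; the system gave no verdict.

- **Pick-up and push:** I took the yellow thermometer from its dock (grip width 26 mm, as it should be). With its nose I pushed the black post gently clockwise, and the carousel coasted from about 1.03 rad/s.
- **Tracking:** I kept the nose over the red cap from about 12.2 s to 19.1 s, nominally 28 mm above it. The rotor slowed from about 0.87 to 0.47 rad/s during that time.
- **Centring checks:** The side pictures showed the nose within about 5 mm of the cap's centre. The first one showed it about 4 mm to one side, which I corrected. The rotor angle fit agreed with the measurements to 0.4°.
- **End state:** The thermometer is held upright and nearly still with its tip about 235 mm above the bench and clear of the carousel. In the last picture the other things on the bench stand where they were.

The pushing force on the post was too small to show above the force sensor's noise of about 1 N.

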